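# Hole saws back to their storage pegs

### The arm

A 6-joint arm with a two-finger parallel gripper is mounted at the origin on the work surface. World frame = base frame: x ahead of the robot, y to its left, z up, the work surface at z = 0. Lengths are in mm, angles in rad, forces in N, time in s.
With the tool pointing down it reaches from about 300 to 775 mm from the base axis. Payload 14.6 kg.
Tool frame: the origin (TCP) lies on the front face of the gripper's body, between the roots of the fingers; the fingertips stand 97 mm ahead of it and the grasp point (between the pads) lies 78 mm ahead of it; z points along the fingers, y is the direction in which the jaws open and shut (so a half turn about z gives the same grasp; the last joint's range is limited). The gripper opens to 94 mm and grips with 3 to 60 N. Pads are 16 mm wide; open, the fingers measure 119 mm over their backs; the gripper's body (75 mm by 177 mm) begins 78 mm behind the grasp point.
Start: joints at [1.152, 0.3, 1.521, -0, 1.321, -0.067], TCP at [189.521, 516.306, 302.646] pointing down, gripper open.
Joint ranges: [-3.03, 3.03], [-0.79, 2.21], [0.23, 2.52], [-1.04, 4.18], [0, 3.07], [-2.55, 2.55]. Speed limits (rad/s): [2.22, 2.22, 2.57, 3.14, 3.14, 3.14].

### API

Orientations are given as [roll, pitch, yaw] about the fixed x, y, z axes, in that order (R = Rz(yaw) Ry(pitch) Rx(roll)).
In Python, from cell import manip, eyes, finder gives the robot as it stands.
- The arm moves only by the tool drive_tool, never from a script. Its argument "rows" is a list of rows, each an object with "offset": the shift along the tool's x, y, z in mm, a list of three; "spin": the turn about the tool's z in degrees; "jaw": the finger opening in mm, from 0 to 94. In form: [{"offset": [dx, dy, dz], "spin": spin, "jaw": jaw}, ...]. A call has 1 to 20 rows; each row shifts and turns the commanded pose from where the row before left it, along the tool's axes as they then stand; what a row does not reach is not made up. A row lasts 1/10 s, in which the tool goes at most 50 mm and 8.59 degrees, less where a joint would pass 70% of its speed; a pose out of reach is approached as far as the arm can. A call is refused whole if a number of a shift passes 50 or a number of a turn 8.59, either way. A call with a gripper value outside its range is refused whole. The fingers move at their own pace and stop on an object; "force" is the grip in N (left out, the last holds). Time passes only in rows, so rows that do not move let the fingers close. It gives the time, the measured TCP pose, the force and the opening at its end, in the units of the state.
- manip.read_state(): the state, without advancing time (a new reading comes with each control period).
- eyes.camera(name): name is "scene" or "side" or "wrist"; returns a dict with "color" (384x512x3 uint8, blue, green, red), "depth" (384x512 float32, mm along the optical axis (not along the pixel's ray), 0 where there is no reading), "vfov" (degrees; the focal length in pixels is half the picture's height over the tangent of half this angle, whatever the lens; pixels are square), "cx", "cy" (the principal point, pixels), "rvec" (rotation vector, rad) and "tvec" (3), from world to camera coordinates, as OpenCV has them. Camera axes: x right, y down, z forward; pixel columns grow to the right and rows downward; lengths in mm; the calibration is good to about 2 mm. A picture is of the moment at which its call begins.
- manip.sign_off(): hands the job in, once; it reports no verdict.
Trained networks look in the newest picture that a camera, given by its name, has taken for a name from the list of things; names that differ only in an ending like _2 or _b are one class to them, and where a whole thing is asked for, a point or a joint stands for the part that bears it (a point fixed in the world has none). Each returns a list of dicts, best first, with "p" (0 to 1); they miss things now and then, are a little off and sometimes report something else, mostly with a low value. They report only what shows in the picture. A call takes as long as a camera call. They do not tell look-alikes from the thing itself.
- finder.find_in(camera, target): "uv" ([column, row] in pixels, amid what is visible of it).
The state is a dict: "clock": time; "joints": joint angles; "qd": joint speeds; "effort": joint torques, N m; "eef_pos": TCP position; "eef_rot": TCP orientation; "wrist_force": force on the tool from outside, world axes, zero at the start; "moment": the same for the moment, N m; "finger_gap": finger opening in mm.
Only numpy, scipy, OpenCV 4.12 (cv2) and the standard library are available. Lean on these libraries where they do the work, as an engineer would, in place of code of your own. Each camera call takes 0.05 s, during which the arm holds its last target. There are 200 camera calls.

### The job

The four cleaned hole saws stand in a mixed-up row on the metal drip tray. Lift them off one by one and put each back on the pine storage board, on the peg whose painted disc has its own colour and size, teeth down and sitting flat on the disc. Set them down rather than dropping them, do not tip any over, and leave the arbor and the pencil between the racks where they lie.

Things in the scene. Friction and masses are not known exactly. Their poses are not given: they have to be found in the camera images.
- saw_yellow: yellow hole saw, about 90 g: steel cup, 32 mm outside diameter, 45 mm tall, teeth (open end) down, closed crown on top; bore 26 mm, 40 mm deep. Origin: centre of its underside, z up; yaw means nothing. Starts over a 10 mm dowel, 27 mm tall, in a row at 85 mm pitch on a metal tray 360 x 85 mm (floor 18 mm above the bench, rim 24 mm). Grip round the crown, across the row
- saw_red: red hole saw, about 130 g: steel cup, 41 mm outside diameter, 45 mm tall, teeth (open end) down, closed crown on top; bore 35 mm, 40 mm deep. Origin: centre of its underside, z up; yaw means nothing. Starts over a 10 mm dowel, 27 mm tall, in a row at 85 mm pitch on a metal tray 360 x 85 mm (floor 18 mm above the bench, rim 24 mm). Grip round the crown, across the row
- saw_blue: blue hole saw, about 180 g: steel cup, 51 mm outside diameter, 45 mm tall, teeth (open end) down, closed crown on top; bore 45 mm, 40 mm deep. Origin: centre of its underside, z up; yaw means nothing. Starts over a 10 mm dowel, 27 mm tall, in a row at 85 mm pitch on a metal tray 360 x 85 mm (floor 18 mm above the bench, rim 24 mm). Grip round the crown, across the row
- saw_white: white hole saw, about 250 g: steel cup, 64 mm outside diameter, 45 mm tall, teeth (open end) down, closed crown on top; bore 58 mm, 40 mm deep. Origin: centre of its underside, z up; yaw means nothing. Starts over a 10 mm dowel, 27 mm tall, in a row at 85 mm pitch on a metal tray 360 x 85 mm (floor 18 mm above the bench, rim 24 mm). Grip round the crown, across the row
- peg_yellow: home of the yellow saw: yellow disc 32 mm across, 3 mm thick, with an upright wooden peg 10 mm in diameter rising 25 mm above it (slight chamfer). Origin: centre of the disc's underside, z up, y along the row. Four homes at 85 mm pitch on a fixed pine board 360 x 85 x 20 mm. A saw that is home has the peg inside and its teeth flat on the disc, 3 mm above this origin
- peg_red: home of the red saw: red disc 41 mm across, 3 mm thick, with an upright wooden peg 18 mm in diameter rising 25 mm above it (slight chamfer). Origin: centre of the disc's underside, z up, y along the row. Four homes at 85 mm pitch on a fixed pine board 360 x 85 x 20 mm. A saw that is home has the peg inside and its teeth flat on the disc, 3 mm above this origin
- peg_blue: home of the blue saw: blue disc 51 mm across, 3 mm thick, with an upright wooden peg 26 mm in diameter rising 25 mm above it (slight chamfer). Origin: centre of the disc's underside, z up, y along the row. Four homes at 85 mm pitch on a fixed pine board 360 x 85 x 20 mm. A saw that is home has the peg inside and its teeth flat on the disc, 3 mm above this origin
- peg_white: home of the white saw: white disc 64 mm across, 3 mm thick, with an upright wooden peg 38 mm in diameter rising 25 mm above it (slight chamfer). Origin: centre of the disc's underside, z up, y along the row. Four homes at 85 mm pitch on a fixed pine board 360 x 85 x 20 mm. A saw that is home has the peg inside and its teeth flat on the disc, 3 mm above this origin
- arbor: bystander: a steel hole-saw arbor with its pilot drill, 112 mm long and 24 mm thick, lying between the two racks. Origin under its middle, y along it
- pencil: bystander: a flat green carpenter's pencil, 175 mm long, 14 mm wide and 7 mm thick, lying between the two racks. Origin under its middle, y along it
Things that resemble listed ones, but are neither listed nor needed, are in the scene too. What is shaped like the saw_yellow but pink or purple is not meant.

How it is judged:
By the outcome, as a careful person would: the job done as asked, in the order asked, and still so for the second after the job is handed in, with the robot touching nothing.
It also fails if it takes over 96 s, if anything falls off the work surface, if the arm or the gripper's body presses on something with over 40 N, if the wrist force passes 120 N, or if a joint passes its speed limit or range.

## Working session

There is one attempt and no reset: what is moved stays moved. The work goes in short steps, Python scripts to look and compute and a tool call to move; the robot and the scene stay as the last step left them, time stands still between calls to the robot, and variables do not carry over. Pictures are saved under pics/ and viewed, about 12 in all and at most 16, crops included, and the job is handed in when it is done.

Besides the shell and the picture viewer there is one more tool, called after ">>>" as name(argument=value, ...) on one line, values as JSON. drive_tool: Moves the arm, as the interface text tells. Its arguments: {"type":"object","properties":{"rows":{"type":"array","items":{"type":"object","properties":{"offset":{"type":"array","items":{"type":"number"}},"spin":{"type":"number"},"jaw":{"type":"number"}}}},"force":{"type":"number"}},"required":["rows"]}

```bash
mkdir -p pics
cat > h.py <<'E'
import numpy as np, cv2
from cell import manip, eyes, finder
def cam(n, save=None):
    c=eyes.camera(n); c['f']=c['color'].shape[0]/2/np.tan(np.radians(c['vfov'])/2)
    c['R']=cv2.Rodrigues(np.array(c['rvec'],float))[0]; c['t']=np.array(c['tvec'],float).ravel()
    if save: cv2.imwrite('pics/'+save,c['color'])
    return c
def cloud(c):
    d=c['depth'].astype(float); v,u=np.mgrid[:d.shape[0],:d.shape[1]]
    P=np.stack([(u-c['cx'])/c['f']*d,(v-c['cy'])/c['f']*d,d],-1)
    W=(P-c['t'])@c['R']; W[d<=0]=np.nan; return W
def ray_z(c,uv,z):
    r=np.array([(uv[0]-c['cx'])/c['f'],(uv[1]-c['cy'])/c['f'],1])@c['R']; o=-c['R'].T@c['t']
    return o+r*(z-o[2])/r[2]
E
python3 - <<'E'
from h import *
s=manip.read_state(); print(s)
ims=[]
for n in('scene','side','wrist'):
    c=cam(n,n+'0.png'); print(n,c['vfov'],(-c['R'].T@c['t']).round(),c['R'][2].round(2)); W=cloud(c)
    for t in['saw_yellow','saw_red','saw_blue','saw_white','peg_yellow','peg_red','peg_blue','peg_white','arbor','pencil']:
        for r in finder.find_in(n,t)[:3]:
            u,v=map(int,r['uv']); print(t,round(r['p'],2),(u,v),W[v,u].round())
    ims.append(c['color'])
a=np.hstack(ims[:2]); cv2.imwrite('pics/both.png',cv2.resize(a,(800,300),interpolation=cv2.INTER_AREA))
E
```

```text
{'clock': 0.0, 'joints': array([ 1.15239504e+00,  3.00428650e-01,  1.52161413e+00, -4.87105122e-05,
        1.32071522e+00, -6.65893123e-02]), 'qd': array([-2.48772869e-04,  1.10365235e-03, -1.38484559e-03,  9.45014633e-04,
        2.44286925e-04, -6.36668306e-05]), 'effort': array([-5.75506929e-04, -5.31810665e+01, -3.52729046e+01,  7.08401855e-02,
        2.43904372e-02, -1.34328266e-04]), 'eef_pos': array([189.46617178, 516.15673978, 302.09557433]), 'eef_rot': array([-3.14042675e+00, -3.04658542e-05,  2.78979274e+00]), 'wrist_force': array([-0.18048585,  0.83548432,  1.36584987]), 'moment': array([-0.02532684,  0.00178288, -0.03061675]), 'finger_gap': 94.28958982852414}
scene 52.62018471288917 [ 838. -426.  478.] [-0.5   0.6  -0.62]
saw_yellow 0.85 (179, 185) [360. -63.  33.]
saw_yellow 0.79 (205, 171) [364.   2.  33.]
saw_yellow 0.78 (234, 187) [462. -20.  56.]
saw_red 0.72 (262, 169) [463.  59.  54.]
saw_blue 0.63 (161, 236) [ 466. -188.   60.]
saw_white 0.73 (202, 207) [ 466. -102.   63.]
peg_yellow 0.79 (319, 265) [664. -49.  24.]
peg_red 0.83 (372, 208) [668. 117.  34.]
peg_b
[... 306 characters left out ...]
 54.]
saw_yellow 0.68 (327, 232) [351.  32.  39.]
saw_red 0.87 (253, 226) [447.  96.  53.]
saw_blue 0.91 (326, 155) [ 438. -156.   57.]
saw_blue 0.59 (197, 220) [552. 109.  25.]
saw_white 0.79 (305, 174) [439. -64.  63.]
peg_yellow 0.72 (201, 160) [663. -38.  30.]
peg_red 0.7 (143, 201) [657. 130.  34.]
peg_blue 0.79 (174, 178) [654.  52.  40.]
peg_blue 0.27 (253, 226) [447.  96.  53.]
peg_white 0.82 (226, 142) [ 652. -112.   42.]
peg_white 0.37 (305, 172) [440. -66.  65.]
arbor 0.98 (196, 222) [550. 114.  25.]
arbor 0.43 (175, 179) [653.  51.  38.]
pencil 0.91 (265, 170) [ 550. -109.    6.]
pencil 0.68 (282, 194) [446.   8.  60.]
wrist 59.088003688894155 [121. 542. 385.] [ 0.24 -0.09 -0.97]
```

View pics/scene0.png

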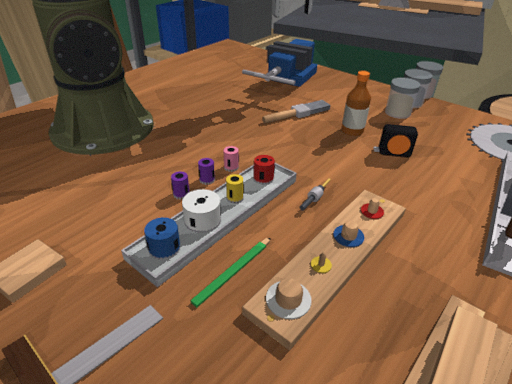

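View pics/side0.png

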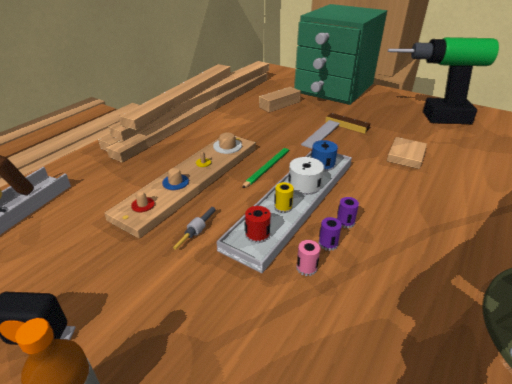

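The scene shows the tray row at x≈455 (blue, white, yellow, red) and the board at x≈664 (white, yellow, blue, red). The pink and purple look-alikes stand off the tray at about (180,183), (206,170) and (231,158), so they aren't meant. The yellow saw is at scene (235,187) on the tray. Next I'll take the wrist camera above both rows.

>>> drive_tool(rows=[{"offset": [0,0,-5],"spin": 8.0,"jaw": 94},{"offset": [0,0,-5],"spin": 8.0,"jaw": 94},{"offset": [0,0,-5],"spin": 8.0,"jaw": 94},{"offset": [0,0,-5],"spin": 8.0,"jaw": 94},{"offset": [0,0,-5],"spin": 8.0,"jaw": 94},{"offset": [0,0,-5],"spin": 8.0,"jaw": 94},{"offset": [0,0,-5],"spin": 8.0,"jaw": 94},{"offset": [0,0,-3],"spin": 8.0,"jaw": 94},{"offset": [0,0,0],"spin": 5.8,"jaw": 94},{"offset": [0,0,0],"spin": 0,"jaw": 94}])

```text
clock: 2.65
eef_pos: [189.5, 516.3, 340.7]
eef_rot: [3.142, -0.0, 1.57]
wrist_force: [0.3, 0.1, 0.2]
finger_gap: 94.1
```

>>> drive_tool(rows=[{"offset": [-36,25,0],"spin": 0,"jaw": 94},{"offset": [-36,25,0],"spin": 0,"jaw": 94},{"offset": [-36,25,0],"spin": 0,"jaw": 94},{"offset": [-36,25,0],"spin": 0,"jaw": 94},{"offset": [-36,25,0],"spin": 0,"jaw": 94},{"offset": [-36,25,0],"spin": 0,"jaw": 94},{"offset": [-36,25,0],"spin": 0,"jaw": 94},{"offset": [-36,25,0],"spin": 0,"jaw": 94},{"offset": [-36,25,0],"spin": 0,"jaw": 94},{"offset": [-36,25,0],"spin": 0,"jaw": 94},{"offset": [-36,25,0],"spin": 0,"jaw": 94},{"offset": [-36,25,0],"spin": 0,"jaw": 94},{"offset": [-36,25,0],"spin": 0,"jaw": 94},{"offset": [-36,25,0],"spin": 0,"jaw": 94},{"offset": [-36,21,0],"spin": 0,"jaw": 94},{"offset": [0,0,0],"spin": 0,"jaw": 94},{"offset": [0,0,0],"spin": 0,"jaw": 94}])

```text
clock: 4.35
eef_pos: [560.9, -23.8, 340.1]
eef_rot: [-3.141, -0.0, 1.573]
wrist_force: [0.0, 0.4, 0.7]
finger_gap: 93.8
```

Run:
```python
from h import *
s=manip.read_state(); print(s['clock'],s['eef_pos'],s['eef_rot'])
c=cam('wrist','w1.png'); W=cloud(c)
for t,z in[('saw_yellow',63),('saw_red',63),('saw_blue',63),('saw_white',63),('peg_yellow',48),('peg_red',48),('peg_blue',48),('peg_white',48),('arbor',20),('pencil',7)]:
    for r in finder.find_in('wrist',t)[:3]:
        u,v=map(int,r['uv']); print(t,round(r['p'],2),(u,v),W[v,u].round(1),ray_z(c,r['uv'],z).round(1))
np.save('w1.npy',c,allow_pickle=True)
```

```text
4.35 [560.93334451 -23.79950102 340.14870443] [-3.14068169e+00 -2.62813410e-04  1.57268682e+00]
saw_yellow 0.94 (79, 131) [362.9  20.5  44.9] [372.5  21.2  63. ]
saw_yellow 0.85 (74, 72) [366.7  81.8  46.6] [375.5  79.8  63. ]
saw_yellow 0.75 (83, 189) [358.8 -45.3  45.2] [369.  -41.3  63. ]
saw_red 0.57 (156, 78) [457.6  74.8  64.3] [458.1  74.2  63. ]
saw_blue 0.69 (175, 290) [ 461.6 -164.3   63.5] [ 462.1 -165.4   63. ]
peg_yellow 0.82 (344, 183) [661.8 -40.5  32.6] [658.4 -37.6  48. ]
peg_red 0.72 (355, 30) [659.3 123.1  44.7] [658.5 121.9  48. ]
peg_blue 0.84 (349, 112) [658.2  41.5  47.3] [658.2  41.2  48. ]
peg_white 0.77 (330, 251) [ 647.5 -122.7   43.6] [ 647.4 -121.    48. ]
arbor 0.66 (255, 46) [556.6 110.8  24.6] [557.2 111.1  20. ]
pencil 0.64 (257, 236) [ 558.7 -118.     7.6] [ 558.9 -119.5    7. ]
```

View pics/w1.png

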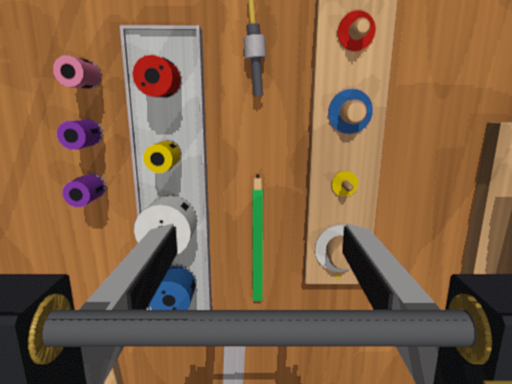

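The wrist picture shows the saw crowns at red (153,75), yellow (158,157), white (163,225) and blue (170,292). The discs are at red (355,30), blue (350,112), yellow (345,183) and white (333,250). Pink and purple are at the left, off the tray. Next I'll fit the circles.

```bash
cat >> h.py <<'E'
from scipy.optimize import least_squares
def circ(P,r):
    "centre of a disc of radius r from its hull points (x,y)"
    h=cv2.convexHull(P.astype(np.float32)).reshape(-1,2)
    g=least_squares(lambda p:np.hypot(*(h-p).T)-r,np.median(P,0),loss='soft_l1',f_scale=.7)
    return g.x,np.abs(g.fun).mean()
def top(W,xy,z,r,tol=2.5,m=6):
    D=np.hypot(W[...,0]-xy[0],W[...,1]-xy[1]); s=(D<r+m)&(abs(W[...,2]-z)<tol)
    P=W[s]; c,e=circ(P[:,:2],r); return c.round(1),round(float(e),2),len(P),round(float(np.median(P[:,2])),1),np.ptp(P,0)[:2].round(1)
E
python3 - <<'E'
from h import *
c=np.load('w1.npy',allow_pickle=True).item(); W=cloud(c)
for n,xy,z,r in[('red',(458,74),63,20.5),('yellow',(461,-12),63,16),('white',(461,-85),63,32),('blue',(462,-166),63,25.5),('Pred',(660,122),48,9),('Pblue',(658,41),48,13),('Pyel',(659,-40),48,5),('Pwhi',(655,-130),48,19),('Dred',(660,122),23,20.5),('Dblue',(658,41),23,25.5),('Dyel',(659,-40),23,16),('Dwhi',(655,-130),23,32)]:
    try: print(n,top(W,xy,z,r,tol=1.2 if n[0]=='D' else 2.5, m=6 if n[0]!='D' else 3))
    except Exception as e: print(n,e)
# rays by colour
hsv=cv2.cvtColor(c['color'],cv2.COLOR_BGR2HSV)
for n,(a,b),z,r,xy in[('red',(0,5),23,20.5,(660,122)),('blue',(95,120),23,25.5,(658,41)),('yellow',(24,34),23,16,(659,-40)),('Sred',(0,5),63,20.5,(458,74)),('Syel',(24,34),63,16,(461,-12)),('Sblu',(95,120),63,25.5,(462,-166))]:
    m=cv2.inRange(hsv,(a,130,60),(b,255,255)); v,u=np.nonzero(m)
    o=-c['R'].T@c['t']; d=np.stack([(u-c['cx'])/c['f'],(v-c['cy'])/c['f'],np.ones(len(u))],-1)@c['R']; P=(o+d*((z-o[2])/d[:,2:]))[:,:2]
    P=P[np.hypot(*(P-xy).T)<r+15]
    if n[0]!='S': print(n,circ(P,r),len(P),np.ptp(P,0))
    else:
        Wm=W[v,u]; Q=P  if 0 else Wm[abs(Wm[:,2]-z)<2.5][:,:2]; Q=Q[np.hypot(*(Q-xy).T)<r+15]; print(n,circ(Q,r),len(Q))
E
```

```text
red (array([453.5,  77. ]), 0.32, 1314, 63.9, array([40.8, 39.2]))
yellow (array([452.8,  -7.2]), 0.91, 607, 63.9, array([29.1, 31.4]))
white (array([451.6, -90.5]), 0.74, 1297, 63.8, array([60.3, 59.3]))
blue (array([ 453.5, -177.5]), 2.59, 871, 63.9, array([45.5, 38.8]))
Pred (array([666.5, 128.2]), 1.72, 166, 47.9, array([15.3, 13.3]))
Pblue (array([665. ,  43.5]), 1.64, 331, 48.1, array([21.8, 21.1]))
Pyel (array([667.8, -43.9]), 1.15, 19, 47.2, array([5., 6.]))
Pwhi (array([ 666.8, -127.5]), 1.22, 282, 48.1, array([23.5, 31.5]))
Dred (array([661.7, 122.3]), 2.42, 566, 23.3, array([46.2, 46.1]))
Dblue (array([660.5,  40.2]), 1.84, 683, 23.4, array([54. , 54.8]))
Dyel (array([661.1, -40.6]), 1.67, 269, 23.5, array([36.3, 34.6]))
Dwhi (array([ 655.2, -128.6]), 2.15, 477, 23.5, array([53. , 67.2]))
red (array([666.05278758, 126.76353477]), np.float64(0.6463128087199063)) 816 [39.29606139 39.74355487]
blue (array([665.03001622,  42.47294997]), np.float64(1.084137826921047)) 895 [48.6518582  46.87707069]
yellow (array([664.90488454, -43.28200988]), np.float64(0.48380981200421896)) 429 [30.71057312 29.87356825]
Sred (array([454.33171132,  76.86065729]), np.float64(0.6929798791776746)) 1089
Syel (array([452.78601334,  -7.05122777]), np.float64(0.6920148289851646)) 501
Sblu (array([ 453.27233673, -177.37477908]), np.float64(1.690926708721927)) 814
```

>>> drive_tool(force=25, rows=[{"offset": [20,-21.5,28],"spin": 0,"jaw": 94},{"offset": [20,-21.5,28],"spin": 0,"jaw": 94},{"offset": [20,-21.5,28],"spin": 0,"jaw": 94},{"offset": [20,-21.5,28],"spin": 0,"jaw": 94},{"offset": [20.8,-21.5,28],"spin": 0,"jaw": 94},{"offset": [0,0,20],"spin": 0,"jaw": 94},{"offset": [0,0,20],"spin": 0,"jaw": 94},{"offset": [0,0,20],"spin": 0,"jaw": 94},{"offset": [0,0,12],"spin": 0,"jaw": 94},{"offset": [0,0,0],"spin": 0,"jaw": 94},{"offset": [0,0,0],"spin": 0,"jaw": 70},{"offset": [0,0,0],"spin": 0,"jaw": 50},{"offset": [0,0,0],"spin": 0,"jaw": 36},{"offset": [0,0,0],"spin": 0,"jaw": 36},{"offset": [0,0,0],"spin": 0,"jaw": 36},{"offset": [0,0,0],"spin": 0,"jaw": 36},{"offset": [0,0,0],"spin": 0,"jaw": 36},{"offset": [0,0,0],"spin": 0,"jaw": 36}])

```text
clock: 6.7
eef_pos: [453.4, 77.3, 128.7]
eef_rot: [-3.142, 0.0, 1.572]
wrist_force: [-1.0, -0.8, 0.9]
finger_gap: 40.0
```

>>> drive_tool(rows=[{"offset": [0,0,-15],"spin": 0,"jaw": 36},{"offset": [0,0,-25],"spin": 0,"jaw": 36},{"offset": [0,0,-30],"spin": 0,"jaw": 36},{"offset": [5,21,0],"spin": 0,"jaw": 36},{"offset": [5,21,0],"spin": 0,"jaw": 36},{"offset": [5,21,0],"spin": 0,"jaw": 36},{"offset": [5,21,0],"spin": 0,"jaw": 36},{"offset": [5,21,0],"spin": 0,"jaw": 36},{"offset": [5,21,0],"spin": 0,"jaw": 36},{"offset": [5,21,0],"spin": 0,"jaw": 36},{"offset": [5,21,0],"spin": 0,"jaw": 36},{"offset": [5,21,0],"spin": 0,"jaw": 36},{"offset": [5,23,0],"spin": 0,"jaw": 36},{"offset": [0,0,0],"spin": 0,"jaw": 36},{"offset": [0,0,0],"spin": 0,"jaw": 36}])

```text
clock: 8.2
eef_pos: [664.9, 127.4, 197.7]
eef_rot: [-3.14, 0.0, 1.572]
wrist_force: [-0.3, 0.7, -2.0]
finger_gap: 40.4
```

Run:
```python
from h import *
a=cam('side');b=cam('scene')
i=np.hstack([cv2.resize(a['color'][130:260,80:240],(400,325)),cv2.resize(b['color'][140:270,290:450],(400,325))]);cv2.imwrite('pics/r1.png',i)
print(manip.read_state()['eef_pos'])
# disc/peg vs saw from side & scene
for n,c in(('side',a),('scene',b)):
    W=cloud(c); h=cv2.cvtColor(c['color'],cv2.COLOR_BGR2HSV); m=cv2.inRange(h,(0,150,60),(5,255,255))>0
    for lo,hi in((20,30),(85,140)):
        P=W[m&(W[...,2]>lo)&(W[...,2]<hi)&(W[...,0]>600)]; print(n,lo,len(P),P.min(0).round(),P.max(0).round()) if len(P) else 0
```

```text
[664.66724158 127.33966502 198.40222059]
side 20 160 [643. 108.  21.] [683. 148.  26.]
side 85 437 [643. 115.  94.] [687. 149. 135.]
scene 20 174 [647. 104.  20.] [686. 146.  24.]
scene 85 561 [646. 104.  92.] [685. 145. 137.]
```

View pics/r1.png

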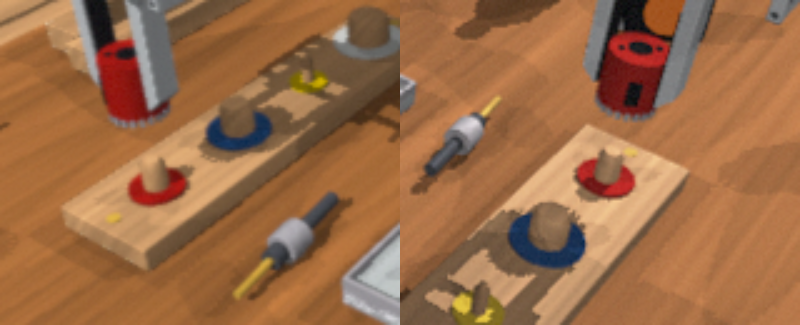

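The red saw hangs upright over the red peg. The saw and disc centres agree within about 1.5 mm in the scene view. I'll lower it now.

>>> drive_tool(rows=[{"offset": [0,1,15],"spin": 0,"jaw": 36},{"offset": [0,0,15],"spin": 0,"jaw": 36},{"offset": [0,0,15],"spin": 0,"jaw": 36},{"offset": [0,0,10],"spin": 0,"jaw": 36},{"offset": [0,0,5],"spin": 0,"jaw": 36},{"offset": [0,0,2],"spin": 0,"jaw": 36},{"offset": [0,0,1],"spin": 0,"jaw": 36},{"offset": [0,0,0],"spin": 0,"jaw": 36}])

```text
clock: 9.1
eef_pos: [666.5, 127.5, 136.1]
eef_rot: [3.141, -0.0, 1.572]
wrist_force: [-0.5, 0.7, -1.3]
finger_gap: 40.1
```

>>> drive_tool(rows=[{"offset": [0,0,0.6],"spin": 0,"jaw": 36},{"offset": [0,0,0.5],"spin": 0,"jaw": 36},{"offset": [0,0,0],"spin": 0,"jaw": 36}])

```text
clock: 9.4
eef_pos: [666.4, 127.5, 134.7]
eef_rot: [3.141, -0.0, 1.572]
wrist_force: [0.2, -0.2, -1.1]
finger_gap: 40.0
```

>>> drive_tool(rows=[{"offset": [0,0,0.5],"spin": 0,"jaw": 36},{"offset": [0,0,0.4],"spin": 0,"jaw": 36},{"offset": [0,0,0],"spin": 0,"jaw": 36}])

```text
clock: 9.7
eef_pos: [666.3, 127.5, 133.7]
eef_rot: [3.141, -0.0, 1.572]
wrist_force: [0.1, 0.1, -0.0]
finger_gap: 40.4
```

>>> drive_tool(rows=[{"offset": [0,0,0.4],"spin": 0,"jaw": 36},{"offset": [0,0,0.3],"spin": 0,"jaw": 36},{"offset": [0,0,0],"spin": 0,"jaw": 36}])

```text
clock: 10.0
eef_pos: [666.4, 127.5, 133.7]
eef_rot: [3.141, -0.0, 1.572]
wrist_force: [-3.7, -0.1, 5.6]
finger_gap: 40.2
```

>>> drive_tool(rows=[{"offset": [0,0,-0.3],"spin": 0,"jaw": 42},{"offset": [0,0,0],"spin": 0,"jaw": 60},{"offset": [0,0,0],"spin": 0,"jaw": 94},{"offset": [0,0,0],"spin": 0,"jaw": 94},{"offset": [0,0,0],"spin": 0,"jaw": 94},{"offset": [0,0,-20],"spin": 0,"jaw": 94},{"offset": [0,0,-25],"spin": 0,"jaw": 94},{"offset": [0,0,-25],"spin": 0,"jaw": 94},{"offset": [-19,-30,0],"spin": 0,"jaw": 94},{"offset": [-19,-30,0],"spin": 0,"jaw": 94},{"offset": [-19,-30,0],"spin": 0,"jaw": 94},{"offset": [-19,-30,0],"spin": 0,"jaw": 94},{"offset": [-19,-30,0],"spin": 0,"jaw": 94},{"offset": [-19,-30,0],"spin": 0,"jaw": 94},{"offset": [-20.5,-33,0],"spin": 0,"jaw": 94},{"offset": [0,0,0],"spin": 0,"jaw": 94}])

```text
clock: 11.6
eef_pos: [450.8, -8.5, 203.3]
eef_rot: [-3.141, 0.0, 1.57]
wrist_force: [0.4, 0.5, -0.6]
finger_gap: 94.1
```

Run:
```python
from h import *
c=cam('wrist','w2.png'); W=cloud(c); print(manip.read_state()['eef_pos'])
for n,xy,z,r in[('yellow',(453,-7),63,16),('white',(453,-92),63,32),('red home',(666,127),68,20.5)]:
    try: print(n,top(W,xy,z,r))
    except Exception as e: print(n,'x')
for k in('side','scene'):
    W=cloud(cam(k))
    for n,xy,z,r in[('red home',(666,127),68,20.5),('yellow',(453,-7),63,16)]:
        try: print(k,n,top(W,xy,z,r))
        except Exception as e: print(n,'x')
```

```text
[452.60510506  -7.89151503 203.71117855]
yellow (array([452.4,  -7. ]), 0.33, 1542, 63.9, array([31. , 31.3]))
white (array([451.4, -90.1]), 0.17, 2197, 63.7, array([61.5, 64.3]))
red home x
side red home (array([664.7, 128.3]), 0.46, 275, 69.1, array([41. , 41.6]))
side yellow (array([449.9,  -5.7]), 0.49, 177, 64.1, array([30.9, 33.8]))
scene red home (array([667. , 125.3]), 0.56, 265, 67.0, array([40. , 41.2]))
scene yellow (array([452.7,  -8.6]), 0.77, 141, 62.2, array([31.3, 32.9]))
```

View pics/w2.png

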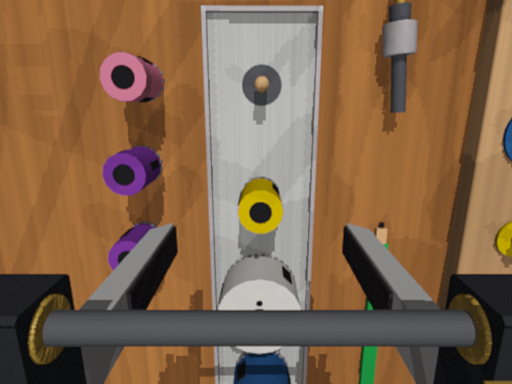

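The red saw is home (crown centre about (666,127), z≈68). The yellow saw is centred under the gripper at pixel (260,205), on the tray, and the pink and purple ones at the left stay clear. Yellow is next, with a narrower opening.

>>> drive_tool(force=20, rows=[{"offset": [0.5,0,15],"spin": 0,"jaw": 65},{"offset": [0,0,20],"spin": 0,"jaw": 65},{"offset": [0,0,20],"spin": 0,"jaw": 65},{"offset": [0,0,12],"spin": 0,"jaw": 65},{"offset": [0,0,8],"spin": 0,"jaw": 65},{"offset": [0,0,0],"spin": 0,"jaw": 65},{"offset": [0,0,0],"spin": 0,"jaw": 45},{"offset": [0,0,0],"spin": 0,"jaw": 28},{"offset": [0,0,0],"spin": 0,"jaw": 28},{"offset": [0,0,0],"spin": 0,"jaw": 28},{"offset": [0,0,0],"spin": 0,"jaw": 28},{"offset": [0,0,0],"spin": 0,"jaw": 28}])

```text
clock: 12.95
eef_pos: [453.5, -6.7, 128.5]
eef_rot: [3.141, 0.0, 1.572]
wrist_force: [-1.1, -0.4, 3.3]
finger_gap: 32.4
```

>>> drive_tool(rows=[{"offset": [0,0,-15],"spin": 0,"jaw": 28},{"offset": [0,0,-25],"spin": 0,"jaw": 28},{"offset": [0,0,-30],"spin": 0,"jaw": 28},{"offset": [-4,23,0],"spin": 0,"jaw": 28},{"offset": [-4,23,0],"spin": 0,"jaw": 28},{"offset": [-4,23,0],"spin": 0,"jaw": 28},{"offset": [-4,23,0],"spin": 0,"jaw": 28},{"offset": [-4,23,0],"spin": 0,"jaw": 28},{"offset": [-4,23,0],"spin": 0,"jaw": 28},{"offset": [-4,23,0],"spin": 0,"jaw": 28},{"offset": [-4,23,0],"spin": 0,"jaw": 28},{"offset": [-4,29,0],"spin": 0,"jaw": 28},{"offset": [0,0,0],"spin": 0,"jaw": 28},{"offset": [0,0,0],"spin": 0,"jaw": 28}])

```text
clock: 14.35
eef_pos: [666.2, -42.5, 197.3]
eef_rot: [-3.14, -0.0, 1.571]
wrist_force: [0.7, 0.3, -0.7]
finger_gap: 32.3
```

```bash
cat >> h.py <<'E'
def cmp(lo,hi,zs,X=600,Y=None):
    "colour mask: saw held high vs disc, both cameras"
    for n in('side','scene'):
        c=cam(n); W=cloud(c); h=cv2.cvtColor(c['color'],cv2.COLOR_BGR2HSV); m=cv2.inRange(h,lo,hi)>0
        for a,b in((20,30),(85,140)):
            q=m&(W[...,2]>a)&(W[...,2]<b)&(W[...,0]>X)
            if Y: q&=(W[...,1]>Y[0])&(W[...,1]<Y[1])
            P=W[q]
            if len(P): print(n,a,len(P),np.percentile(P,1,0).round(),np.percentile(P,99,0).round())
E
python3 - <<'E'
from h import *
cmp((22,130,60),(34,255,255),0,Y=(-90,0)); print(manip.read_state()['eef_pos'])
E
```

```text
side 20 92 [647. -57.  22.] [678. -26.  26.]
side 85 272 [650. -51.  93.] [681. -25. 134.]
scene 20 207 [650. -61.  20.] [680. -30.  27.]
scene 85 564 [652. -60.  93.] [683. -30. 133.]
[665.82870248 -42.41921544 198.03170659]
```

>>> drive_tool(rows=[{"offset": [-0.5,-1.5,15],"spin": 0,"jaw": 28},{"offset": [0,0,15],"spin": 0,"jaw": 28},{"offset": [0,0,15],"spin": 0,"jaw": 28},{"offset": [0,0,10],"spin": 0,"jaw": 28},{"offset": [0,0,5],"spin": 0,"jaw": 28},{"offset": [0,0,2],"spin": 0,"jaw": 28},{"offset": [0,0,1],"spin": 0,"jaw": 28},{"offset": [0,0,0.5],"spin": 0,"jaw": 28},{"offset": [0,0,0.5],"spin": 0,"jaw": 28},{"offset": [0,0,0],"spin": 0,"jaw": 28}])

```text
clock: 15.45
eef_pos: [665.0, -43.0, 134.5]
eef_rot: [3.141, 0.0, 1.572]
wrist_force: [-0.2, 1.0, -1.6]
finger_gap: 32.3
```

>>> drive_tool(rows=[{"offset": [0,0,0.4],"spin": 0,"jaw": 28},{"offset": [0,0,0.4],"spin": 0,"jaw": 28},{"offset": [0,0,0],"spin": 0,"jaw": 28}])

```text
clock: 15.75
eef_pos: [665.0, -43.0, 133.6]
eef_rot: [3.141, -0.0, 1.572]
wrist_force: [-0.0, -0.7, 0.7]
finger_gap: 32.0
```

>>> drive_tool(rows=[{"offset": [0,0,0.3],"spin": 0,"jaw": 28},{"offset": [0,0,0.3],"spin": 0,"jaw": 28},{"offset": [0,0,0],"spin": 0,"jaw": 28}])

```text
clock: 16.05
eef_pos: [665.0, -43.1, 133.5]
eef_rot: [3.141, 0.0, 1.572]
wrist_force: [-3.3, 0.5, 6.4]
finger_gap: 32.3
```

>>> drive_tool(rows=[{"offset": [0,0,-0.3],"spin": 0,"jaw": 34},{"offset": [0,0,0],"spin": 0,"jaw": 50},{"offset": [0,0,0],"spin": 0,"jaw": 65},{"offset": [0,0,0],"spin": 0,"jaw": 65},{"offset": [0,0,-20],"spin": 0,"jaw": 65},{"offset": [0,0,-25],"spin": 0,"jaw": 65},{"offset": [0,0,-25],"spin": 0,"jaw": 94},{"offset": [-6,-26,0],"spin": 0,"jaw": 94},{"offset": [-6,-26,0],"spin": 0,"jaw": 94},{"offset": [-6,-26,0],"spin": 0,"jaw": 94},{"offset": [-6,-26,0],"spin": 0,"jaw": 94},{"offset": [-6,-26,0],"spin": 0,"jaw": 94},{"offset": [-6,-26,0],"spin": 0,"jaw": 94},{"offset": [-6,-26,0],"spin": 0,"jaw": 94},{"offset": [-6,-31,0],"spin": 0,"jaw": 94},{"offset": [0,0,0],"spin": 0,"jaw": 94},{"offset": [0,0,0],"spin": 0,"jaw": 94}])

```text
clock: 17.75
eef_pos: [452.2, -91.3, 203.6]
eef_rot: [3.14, 0.0, 1.571]
wrist_force: [0.0, 0.0, 0.2]
finger_gap: 94.2
```

Run:
```python
from h import *
c=cam('wrist','w3.png'); W=cloud(c); print(manip.read_state()['eef_pos'])
print('white',top(W,(452,-91),63,32))
for k in('side','scene'):
    W=cloud(cam(k))
    for n,xy,z,r in[('yel home',(665,-43),68,16),('white',(452,-91),63,32)]:
        try: print(k,n,top(W,xy,z,r))
        except Exception as e: print(n,'x')
```

```text
[452.60472276 -91.25485538 203.51838636]
white (array([451.3, -90.3]), 0.29, 6265, 63.8, array([63.1, 63.8]))
side yel home (array([663.6, -41.6]), 0.53, 109, 69.1, array([31.6, 31.5]))
side white (array([449.2, -88.8]), 0.4, 527, 64.0, array([62.6, 64.3]))
scene yel home (array([665.4, -44.6]), 0.67, 260, 67.3, array([30.4, 31.3]))
scene white (array([451. , -91.8]), 0.35, 721, 62.2, array([63. , 63.6]))
```

View pics/w3.png

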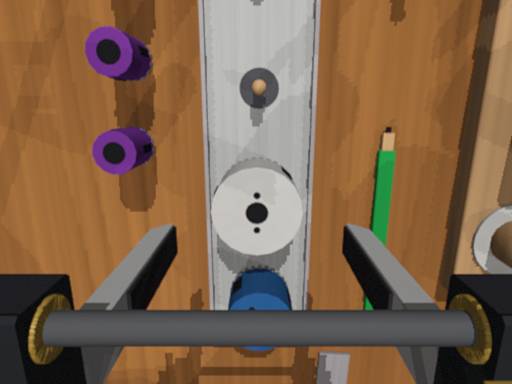

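The yellow saw is home. White's crown is at pixel (256,212), 1 mm from the gripper's axis, and the fingers clear it on both sides.

>>> drive_tool(force=35, rows=[{"offset": [0.7,-1,15],"spin": 0,"jaw": 94},{"offset": [0,0,20],"spin": 0,"jaw": 94},{"offset": [0,0,20],"spin": 0,"jaw": 94},{"offset": [0,0,12],"spin": 0,"jaw": 94},{"offset": [0,0,8],"spin": 0,"jaw": 94},{"offset": [0,0,0],"spin": 0,"jaw": 94},{"offset": [0,0,0],"spin": 0,"jaw": 75},{"offset": [0,0,0],"spin": 0,"jaw": 60},{"offset": [0,0,0],"spin": 0,"jaw": 60},{"offset": [0,0,0],"spin": 0,"jaw": 60},{"offset": [0,0,0],"spin": 0,"jaw": 60}])

```text
clock: 19.0
eef_pos: [451.1, -90.5, 128.5]
eef_rot: [3.141, 0.0, 1.572]
wrist_force: [-0.0, 0.6, 3.8]
finger_gap: 64.6
```

>>> drive_tool(rows=[{"offset": [0,0,-15],"spin": 0,"jaw": 60},{"offset": [0,0,-25],"spin": 0,"jaw": 60},{"offset": [0,0,-30],"spin": 0,"jaw": 60},{"offset": [-4,23,0],"spin": 0,"jaw": 60},{"offset": [-4,23,0],"spin": 0,"jaw": 60},{"offset": [-4,23,0],"spin": 0,"jaw": 60},{"offset": [-4,23,0],"spin": 0,"jaw": 60},{"offset": [-4,23,0],"spin": 0,"jaw": 60},{"offset": [-4,23,0],"spin": 0,"jaw": 60},{"offset": [-4,23,0],"spin": 0,"jaw": 60},{"offset": [-4,23,0],"spin": 0,"jaw": 60},{"offset": [-5.5,30,0],"spin": 0,"jaw": 60},{"offset": [0,0,0],"spin": 0,"jaw": 60},{"offset": [0,0,0],"spin": 0,"jaw": 60}])

```text
clock: 20.4
eef_pos: [664.7, -127.8, 197.0]
eef_rot: [-3.14, -0.0, 1.572]
wrist_force: [-0.1, 0.2, -2.4]
finger_gap: 64.6
```

Run:
```python
from h import *
print(manip.read_state()['eef_pos'])
ims=[]
for n in('side','scene'):
    c=cam(n); W=cloud(c); h=cv2.cvtColor(c['color'],cv2.COLOR_BGR2HSV); m=(h[...,1]<40)&(h[...,2]>90)
    D=np.hypot(W[...,0]-665,W[...,1]+128)
    for a,b in((21,27),(85,140)):
        P=W[m&(D<42)&(W[...,2]>a)&(W[...,2]<b)]; print(n,a,len(P),*( [np.percentile(P,1,0).round(),np.percentile(P,99,0).round()] if len(P) else []))
    ims.append(c['color'][60:210,170:330] if n=='side' else c['color'][200:350,210:370])
    print(n,top(W,(665,-128),48,19))if 1 else 0
cv2.imwrite('pics/w4.png',cv2.resize(np.hstack(ims),(800,375)))
```

```text
[ 664.69586227 -127.76379463  197.02162832]
side 21 163 [ 631. -155.   22.] [692. -96.  26.]
side 85 796 [ 625. -153.   91.] [704. -94. 138.]
side (array([ 663.8, -127.2]), 1.73, 97, 48.1, array([32.6, 34.2]))
scene 21 644 [ 634. -161.   21.] [ 695. -101.   24.]
scene 85 2384 [ 626. -161.   90.] [ 704. -100.  137.]
scene (array([ 663.6, -126.9]), 2.21, 220, 46.7, array([31.5, 28.2]))
```

View pics/w4.png

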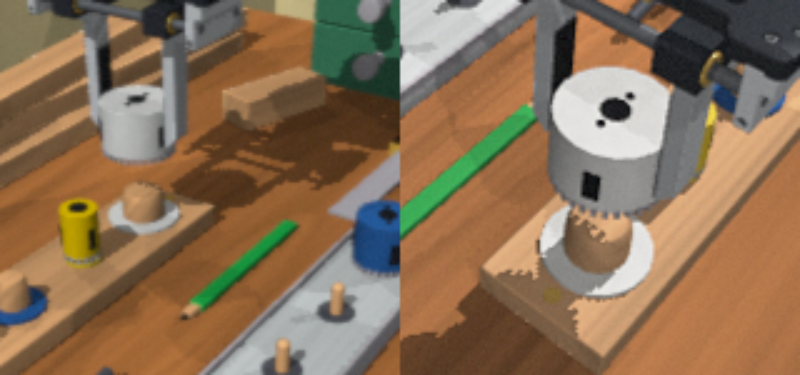

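Left: the yellow saw sits flat at home (80,232), and the white saw hangs upright over the white peg (142,203). I'll shift 1 mm and lower.

>>> drive_tool(rows=[{"offset": [-0.5,-1,15],"spin": 0,"jaw": 60},{"offset": [0,0,15],"spin": 0,"jaw": 60},{"offset": [0,0,15],"spin": 0,"jaw": 60},{"offset": [0,0,9],"spin": 0,"jaw": 60},{"offset": [0,0,5],"spin": 0,"jaw": 60},{"offset": [0,0,2],"spin": 0,"jaw": 60},{"offset": [0,0,1],"spin": 0,"jaw": 60},{"offset": [0,0,0.5],"spin": 0,"jaw": 60},{"offset": [0,0,0.5],"spin": 0,"jaw": 60},{"offset": [0,0,0],"spin": 0,"jaw": 60}])

```text
clock: 21.5
eef_pos: [664.1, -128.4, 135.4]
eef_rot: [3.141, 0.0, 1.572]
wrist_force: [-0.3, 0.0, -2.1]
finger_gap: 64.3
```

>>> drive_tool(rows=[{"offset": [0,0,0.4],"spin": 0,"jaw": 60},{"offset": [0,0,0.3],"spin": 0,"jaw": 60},{"offset": [0,0,0],"spin": 0,"jaw": 60}])

```text
clock: 21.8
eef_pos: [664.0, -128.4, 134.4]
eef_rot: [-3.142, 0.0, 1.572]
wrist_force: [-0.7, -0.0, -2.8]
finger_gap: 64.1
```

>>> drive_tool(rows=[{"offset": [0,0,0.5],"spin": 0,"jaw": 60},{"offset": [0,0,0.4],"spin": 0,"jaw": 60},{"offset": [0,0,0],"spin": 0,"jaw": 60}])

```text
clock: 22.1
eef_pos: [664.0, -128.3, 133.6]
eef_rot: [3.142, 0.0, 1.572]
wrist_force: [-0.2, -0.4, -0.9]
finger_gap: 64.8
```

>>> drive_tool(rows=[{"offset": [0,0,0.3],"spin": 0,"jaw": 60},{"offset": [0,0,0.2],"spin": 0,"jaw": 60},{"offset": [0,0,0],"spin": 0,"jaw": 60}])

```text
clock: 22.4
eef_pos: [664.1, -128.3, 133.5]
eef_rot: [3.141, 0.0, 1.572]
wrist_force: [-3.6, 0.4, 4.9]
finger_gap: 64.3
```

>>> drive_tool(rows=[{"offset": [0,0,-0.3],"spin": 0,"jaw": 68},{"offset": [0,0,0],"spin": 0,"jaw": 80},{"offset": [0,0,0],"spin": 0,"jaw": 94},{"offset": [0,0,0],"spin": 0,"jaw": 94},{"offset": [0,0,-20],"spin": 0,"jaw": 94},{"offset": [0,0,-25],"spin": 0,"jaw": 94},{"offset": [0,0,-25],"spin": 0,"jaw": 94},{"offset": [-6,-26,0],"spin": 0,"jaw": 94},{"offset": [-6,-26,0],"spin": 0,"jaw": 94},{"offset": [-6,-26,0],"spin": 0,"jaw": 94},{"offset": [-6,-26,0],"spin": 0,"jaw": 94},{"offset": [-6,-26,0],"spin": 0,"jaw": 94},{"offset": [-6,-26,0],"spin": 0,"jaw": 94},{"offset": [-6,-26,0],"spin": 0,"jaw": 94},{"offset": [-5.5,-30.5,0],"spin": 0,"jaw": 94},{"offset": [0,0,0],"spin": 0,"jaw": 94},{"offset": [0,0,0],"spin": 0,"jaw": 94}])

```text
clock: 24.1
eef_pos: [451.7, -176.2, 203.8]
eef_rot: [3.141, 0.0, 1.571]
wrist_force: [0.7, 0.6, 0.1]
finger_gap: 94.0
```

Run:
```python
from h import *
c=cam('wrist','w5.png'); W=cloud(c); print(manip.read_state()['eef_pos'])
print('blue',top(W,(452,-176),63,25.5))
for k in('side','scene'):
    W=cloud(cam(k,k+'5.png'))
    for n,xy,z,r in[('white home',(664,-128),68,32),('blue',(452,-176),63,25.5)]:
        try: print(k,n,top(W,xy,z,r))
        except Exception as e: print(n,'x')
```

```text
[ 452.12227436 -176.08044746  203.68033832]
blue (array([ 453.2, -177.5]), 0.31, 3935, 63.8, array([50.1, 50.8]))
side white home (array([ 662.7, -126.6]), 0.67, 333, 69.0, array([63. , 65.7]))
side blue (array([ 451. , -176.3]), 0.59, 269, 64.0, array([49.6, 51.6]))
scene white home (array([ 664.5, -129.6]), 0.36, 1402, 67.4, array([63.7, 63.7]))
scene blue (array([ 453.1, -179. ]), 0.42, 586, 62.4, array([51.1, 49.9]))
```

View pics/w5.png

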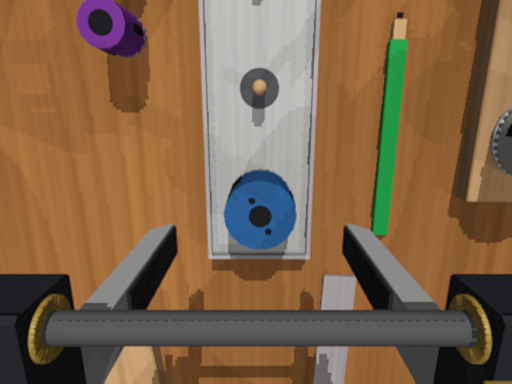

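White is home. The blue saw is at pixel (260,210), about 1 mm from the gripper's axis.

>>> drive_tool(force=30, rows=[{"offset": [-1.2,1,15],"spin": 0,"jaw": 85},{"offset": [0,0,20],"spin": 0,"jaw": 85},{"offset": [0,0,20],"spin": 0,"jaw": 85},{"offset": [0,0,12],"spin": 0,"jaw": 85},{"offset": [0,0,8],"spin": 0,"jaw": 85},{"offset": [0,0,0],"spin": 0,"jaw": 85},{"offset": [0,0,0],"spin": 0,"jaw": 65},{"offset": [0,0,0],"spin": 0,"jaw": 47},{"offset": [0,0,0],"spin": 0,"jaw": 47},{"offset": [0,0,0],"spin": 0,"jaw": 47},{"offset": [0,0,0],"spin": 0,"jaw": 47},{"offset": [0,0,0],"spin": 0,"jaw": 47}])

```text
clock: 25.45
eef_pos: [452.6, -177.2, 128.6]
eef_rot: [3.141, 0.0, 1.572]
wrist_force: [-0.8, 0.3, 3.2]
finger_gap: 50.5
```

>>> drive_tool(rows=[{"offset": [0,0,-15],"spin": 0,"jaw": 47},{"offset": [0,0,-25],"spin": 0,"jaw": 47},{"offset": [0,0,-30],"spin": 0,"jaw": 47},{"offset": [20,19,0],"spin": 0,"jaw": 47},{"offset": [20,19,0],"spin": 0,"jaw": 47},{"offset": [20,19,0],"spin": 0,"jaw": 47},{"offset": [20,19,0],"spin": 0,"jaw": 47},{"offset": [20,19,0],"spin": 0,"jaw": 47},{"offset": [20,19,0],"spin": 0,"jaw": 47},{"offset": [20,19,0],"spin": 0,"jaw": 47},{"offset": [20,19,0],"spin": 0,"jaw": 47},{"offset": [20,19,0],"spin": 0,"jaw": 47},{"offset": [20,19,0],"spin": 0,"jaw": 47},{"offset": [19.5,22.5,0],"spin": 0,"jaw": 47},{"offset": [0,0,0],"spin": 0,"jaw": 47},{"offset": [0,0,0],"spin": 0,"jaw": 47}])

```text
clock: 27.05
eef_pos: [664.6, 42.6, 197.5]
eef_rot: [-3.14, 0.0, 1.572]
wrist_force: [-0.6, -0.6, -2.1]
finger_gap: 50.7
```

Run:
```python
from h import *
cmp((95,120,40),(120,255,255),0,Y=(0,85)); print(manip.read_state()['eef_pos'])
```

```text
side 20 161 [638.  20.  22.] [685.  67.  26.]
side 85 555 [639.  26.  95.] [688.  69. 134.]
scene 20 277 [642.  16.  20.] [689.  62.  24.]
scene 85 1035 [642.  14.  94.] [689.  62. 132.]
[664.35492035  41.84661353 198.03468234]
```

The saw and the disc coincide within about 1 mm, so I'll lower it.

>>> drive_tool(rows=[{"offset": [0,0,15],"spin": 0,"jaw": 47},{"offset": [0,0,15],"spin": 0,"jaw": 47},{"offset": [0,0,15],"spin": 0,"jaw": 47},{"offset": [0,0,10],"spin": 0,"jaw": 47},{"offset": [0,0,5],"spin": 0,"jaw": 47},{"offset": [0,0,2],"spin": 0,"jaw": 47},{"offset": [0,0,1],"spin": 0,"jaw": 47},{"offset": [0,0,0.5],"spin": 0,"jaw": 47},{"offset": [0,0,0.5],"spin": 0,"jaw": 47},{"offset": [0,0,0],"spin": 0,"jaw": 47}])

```text
clock: 28.15
eef_pos: [664.9, 42.5, 134.6]
eef_rot: [3.141, 0.0, 1.572]
wrist_force: [0.5, -0.8, -1.5]
finger_gap: 50.9
```

>>> drive_tool(rows=[{"offset": [0,0,0.4],"spin": 0,"jaw": 47},{"offset": [0,0,0.4],"spin": 0,"jaw": 47},{"offset": [0,0,0],"spin": 0,"jaw": 47}])

```text
clock: 28.45
eef_pos: [664.9, 42.5, 133.7]
eef_rot: [3.141, -0.0, 1.572]
wrist_force: [-1.1, -0.7, -0.6]
finger_gap: 50.7
```

>>> drive_tool(rows=[{"offset": [0,0,0.4],"spin": 0,"jaw": 47},{"offset": [0,0,0.2],"spin": 0,"jaw": 47},{"offset": [0,0,0],"spin": 0,"jaw": 47}])

```text
clock: 28.75
eef_pos: [665.0, 42.5, 133.6]
eef_rot: [3.141, 0.0, 1.572]
wrist_force: [-2.2, 0.5, 5.2]
finger_gap: 50.7
```

Seated. I'll release and retreat upwards to the viewing height between the rows.

>>> drive_tool(rows=[{"offset": [0,0,-0.3],"spin": 0,"jaw": 54},{"offset": [0,0,0],"spin": 0,"jaw": 70},{"offset": [0,0,0],"spin": 0,"jaw": 85},{"offset": [0,0,0],"spin": 0,"jaw": 85},{"offset": [0,0,-20],"spin": 0,"jaw": 85},{"offset": [0,0,-30],"spin": 0,"jaw": 85},{"offset": [0,0,-40],"spin": 0,"jaw": 85},{"offset": [0,0,-40],"spin": 0,"jaw": 85},{"offset": [-10,-20,-40],"spin": 0,"jaw": 85},{"offset": [-10,-20,-30],"spin": 0,"jaw": 85},{"offset": [-10,-20,0],"spin": 0,"jaw": 85},{"offset": [-10,-20,0],"spin": 0,"jaw": 85},{"offset": [0,-20,0],"spin": 0,"jaw": 85},{"offset": [0,0,0],"spin": 0,"jaw": 85},{"offset": [0,0,0],"spin": 0,"jaw": 85}])

```text
clock: 30.25
eef_pos: [565.1, 2.4, 333.6]
eef_rot: [3.141, 0.0, 1.571]
wrist_force: [0.8, -0.4, 0.0]
finger_gap: 84.8
```

Run:
```python
from h import *
print(manip.read_state()['clock'],manip.read_state()['eef_pos'])
ims=[]
for k in('side','scene'):
    c=cam(k); W=cloud(c)
    for n,xy,z,r in[('red',(666,127),68,20.5),('blue',(665,42),68,25.5),('yellow',(665,-43),68,16),('white',(664,-128),68,32)]: print(k,n,top(W,xy,z,r))
    for t in('arbor','pencil'):
        for q in finder.find_in(k,t)[:1]: print(t,q)
    ims.append(c['color'][100:292,90:346] if k=='side' else c['color'][130:322,160:416])
cv2.imwrite('pics/f.png',cv2.resize(np.hstack(ims),(800,300)))
```

```text
30.25 [565.14721739   2.39120438 333.62989382]
side red (array([664.2, 129. ]), 0.59, 277, 69.2, array([41.3, 40.2]))
side blue (array([663.6,  43.3]), 0.56, 323, 69.1, array([49.4, 51.7]))
side yellow (array([663.8, -42.1]), 0.82, 109, 69.2, array([29.4, 32.6]))
side white (array([ 662.9, -126.4]), 0.67, 334, 69.1, array([62.6, 63.8]))
arbor {'uv': [198.1, 223.9], 'p': 0.58}
pencil {'uv': [264.6, 170.3], 'p': 0.63}
scene red (array([666.8, 125.4]), 0.58, 267, 67.0, array([39.8, 40.7]))
scene blue (array([665.7,  40. ]), 0.45, 525, 67.1, array([50.4, 50.9]))
scene yellow (array([665.6, -44.8]), 0.28, 265, 67.3, array([31.5, 31.6]))
scene white (array([ 664.8, -129.4]), 0.38, 1405, 67.4, array([62.9, 64.3]))
arbor {'uv': [316.1, 193.9], 'p': 0.88}
pencil {'uv': [226.4, 275.4], 'p': 0.59}
```

View pics/f.png

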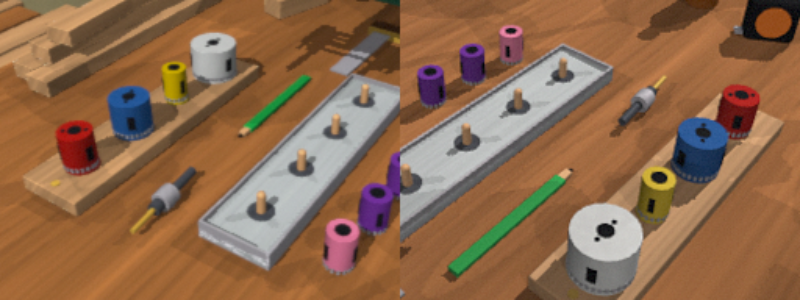

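All four saws stand flat on their own discs, the tray shows only dowels, and the arbor and pencil are where they were. I'll hand in.

```bash
python3 -c "
from cell import manip
print(manip.sign_off())"
```

```text
the job is handed in; nothing more can be done
None
```

All four hole saws are on their matching pegs on the pine board. I moved red, yellow, white and blue in that order, set each down slowly until it touched with about 5–7 N, and handed the job in at about 30 s of the 96 s allowed.

- **Seating:** in the last pictures the four crowns are level, reading about 67 mm in the scene view and 69 mm in the side view, against the 68 mm expected. Each saw is within about 2 mm of its disc's centre.
- **Camera disagreement:** the two fixed cameras differ by about 2–4 mm in position and 2 mm in height, in line with their stated 2 mm calibration. No check failed.
- **Everything else:** the tray is empty, the arbor and pencil lie where they started, and I did not touch the pink and purple look-alikes. The arm was clear of everything at hand-in.

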